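# Square a stoneware tile on the marking board and lay the straightedge to it

### The arm

A 6-joint arm with a two-finger parallel gripper is mounted at the origin on the work surface. World frame = base frame: x ahead of the robot, y to its left, z up, the work surface at z = 0. Lengths are in m, angles in rad, forces in N, time in s.
With the tool pointing down it reaches from about 0.375 to 0.925 m from the base axis. Payload 5.7 kg.
Tool frame: the origin (TCP) lies at the very end of the fingers, on their centre line; the grasp point (between the pads) lies 19 mm behind it; z points along the fingers, y is the line along which they close (so a half turn about z gives the same grasp; the last joint's range is limited). The gripper opens to 88 mm and grips with 3 to 60 N. Pads are 20 mm wide; open, the fingers measure 115 mm over their backs; the gripper's body (75 mm by 178 mm) begins 61 mm behind the grasp point.
Start: joints at [1.037, 0.359, 1.51, -0, 1.272, -0.115], TCP at [0.244, 0.548, 0.223] pointing down, gripper open.
Joint ranges: [-2.97, 2.97], [-1.01, 2.36], [0.21, 2.38], [-0.96, 4.11], [0.2, 2.71], [-2.98, 2.98]. Speed limits (rad/s): [2.39, 2.39, 3.14, 3.14, 3.14, 3.14].

### API

Orientations are given as a rotation vector (axis times angle).
In Python, from rig import arm, kin, camera, camera_params, close_job, boxes_of, tip_of, monitor gives the robot as it stands. The module is installed in compiled form; this text tells all that it offers. Calls block until the motion is done:
- arm.goto(position, orientation): joint-space move of the TCP to a pose.
- arm.move_straight(position, attitude=None, speed=0.15, until_force=None): straight line of the TCP; attitude=None keeps the orientation; speed is the mean speed in m/s. With until_force (N) it stops when the force on the tool has changed by that much, and returns True; else False.
- arm.move_joints(angles): joint-space move.
- arm.let_go() and arm.close_gripper(): open the fingers fully, or close them until they stop; the grip force is fixed at half the most.
- arm.sleep(seconds).
- kin.inverse_kinematics(position, orientation): joint angles nearest the present ones, or None.
- camera(name): name is "scene" or "top" or "wrist"; returns the picture (384x512x3 uint8, red, green, blue); there is no depth.
- camera_params(name): a dict with "fov_y" (degrees; the focal length in pixels is half the picture's height over the tangent of half this angle, whatever the lens; pixels are square), "cx", "cy" (the principal point, pixels), "R" (3x3) and "t" (3): a world point X has camera coordinates R X + t; the wrist camera has in their place "hand_eye" (4x4, takes a point from camera to tool coordinates, whose origin is the TCP and whose axes are the flange's). Camera axes: x right, y down, z forward; pixel columns grow to the right and rows downward; lengths in m; the calibration is good to about 2 mm. A picture is of the moment at which its call begins: read the wrist's pose just before it. camera_params takes no time and is no camera call.
A pose or a line that the arm cannot do raises arm.PlanningError and nothing moves.
- close_job(): hands the job in; it is judged then, once.
Trained networks look in the newest picture that a camera, given by its name, has taken for a name from the list of things; names that differ only in an ending like _2 or _b are one class to them, and where a whole thing is asked for, a point or a joint stands for the part that bears it (a point fixed in the world has none). Each returns a list of dicts, best first, with "p" (0 to 1); they miss things now and then, are a little off and sometimes report something else, mostly with a low value. They report only what shows in the picture. A call takes as long as a camera call.
- boxes_of(camera, thing): "pixel" ([column, row] in pixels, amid what is visible of it).
- tip_of(camera, thing): "pixel" ([column, row] in pixels: a listed point, or the origin of a listed thing).
Readings, each from a call of its own:
- monitor.current_clock(): time.
- monitor.current_joint_pos(): joint angles.
- monitor.current_qvel(): joint speeds.
- monitor.current_effort(): joint torques, N m.
- monitor.current_position(): TCP position.
- monitor.current_tcp_rot(): TCP orientation.
- monitor.current_force(): force on the tool from outside, world axes, zero at the start.
- monitor.current_wrist_torque(): the same for the moment, N m.
- monitor.current_gripper_width(): opening from 0.0 (shut) to 1.0 (fully open).
- monitor.current_grip_force(): force on a finger pad.
Only numpy, scipy, OpenCV 4.12 (cv2) and the standard library are available. Lean on these libraries where they do the work, as an engineer would, in place of code of your own. Each camera call takes 0.05 s, during which the arm holds its last target. There are 200 camera calls.

### The job

First clear the cork stopper off the marking board into the saucer. Then slide the board's metal stop along its rail until the stoneware tile is pinched home between the stop and the end lip, and only then tighten the clamp knob clockwise to lock it. Finally lay the steel straightedge on the board, long edge flush along the tile's free long edge and one end up against the stop, and leave it lying there without disturbing the wooden rib, calipers, brush or small jar.

Things in the scene. Friction and masses are not known exactly. Their poses are not given: they have to be found in the camera images.
- board: Fixed grey laminate marking board 240 (x) x 360 (y) x 15 mm; origin at the centre of its underside; x from front (robot side) to back, y to the left. In its frame (mm): dark wooden back rail at x 75 to 95, 14 above the board top; wooden end lip as high, x -20 to 75, y -170 to -155. The tile belongs in the corner of the two. The strip in front of the tile (x under -20) is for the straightedge.
- stop (a joint): Slide of the dark steel stop along the back rail, m: at 0 the stop's working face is at board y = +120 mm; grows as the stop moves to the tile (board -y). Reads 0.125 with the tile pinched home against the end lip. Starts between 0 and 0.045. Drags with about 6 N.
- stop_face (a point): Point on the stop's working face (flat, looks to board -y) at board-top height and board x = -45 mm, where the straightedge's end goes. Axes as the board's. The face is on a low dark steel bar, 14 thick, its top 22 above the board top, crossing the board from x = -97 to 68 mm and joined to the carriage on the rail that bears the clamp knob.
- clamp (a joint): Angle of the clamp knob in rad, growing clockwise seen from above; starts loose between 0 and 0.25, locked above 1.2, end stop at 1.7. About 0.05 N m of friction. At 0 the bar grip lies along board x.
- clamp_grip (a point): Point on the clamp knob's vertical axis at grip height: a black bar grip 40 mm long, 14 wide, 32 tall, its top 7 mm above this point, on the stop's carriage, 23 mm behind the stop's working face (board +y), at board x = 90 mm. Axes turn with the knob, x along the bar. The whole stop can be dragged by it.
- tile: Unglazed stoneware tile, loose, 95 (x) x 150 (y) x 18 mm, 0.4 to 0.75 kg, lying on the board near the corner of rail and lip; origin at the centre of its underside, axes as the board's within 0.02 rad. Its free long edge is the face at its x = -47.5 mm. At home its centre is at board y = -80 mm (x about 20 to 28).
- straightedge: Steel straightedge, loose, 180 (x) x 50 (y) x 8 mm blade with an upright rib to hold it by, 100 long (x), 10 thick (y), its top 45 mm above the underside. Origin at the centre of the underside; it is the same either way round and either long edge will do. About 0.28 kg. Lies on the shelf to one side of the board, left or right.
- cork: Cork stopper standing, narrow end down, on the strip of board in front of the tile: 26 mm diameter at the foot, 31 at the top, 36 tall; origin at the centre of its underside.
- saucer: Pale porcelain saucer, loose, 130 mm diameter, rim 18 mm high; origin at the centre of its underside. Lies on the shelf on the other side of the board from the straightedge.
- rib: Bystander: flat wooden rib, 50 x 100 x 7 mm, behind the board; origin at the centre of its underside.
- calipers: Bystander: steel calipers, two bowed legs, about 145 x 98 x 8 mm, at the right; origin at the pivot.
- brush: Bystander: wide flat bamboo brush, about 205 x 70 x 12 mm, at the far right; origin near the start of its head.
- jar: Bystander: small lidded jar, 54 mm diameter, 65 tall, left behind the board; origin at the centre of its underside.

How it is judged:
On the way, in this order (a step that is already met when the one before it is completed fails the run):
1. the cork stopper rests in the saucer, within 45 mm of its centre, let go (horizontal distance between cork and saucer below 0.045 m and z of cork in the frame of saucer between 0 and 0.028 m and contact force between cork and the fingers below 0.05 N and linear speed of cork below 0.05 m/s), for 0.2 s.
2. the stop is slid home: the tile within 3 mm of the end lip and the stop within 3 mm of its pinched-home position (reads above 0.122 m), the knob still loose (value of joint stop above 0.122 m and y of tile in the frame of board below -0.077 m and value of joint clamp below 0.8 rad), for 0.2 s.
3. the clamp knob is turned clockwise past 1.2 rad, the stop still home (value of joint stop above 0.122 m and y of tile in the frame of board below -0.077 m and value of joint clamp above 1.2 rad), for 0.2 s.
At the end, for the whole second after the job is handed in: Straightedge flat on the board, at rest, untouched: long edge within 2 mm of the tile's free long edge and parallel within 0.02 rad, end within 4 mm of the stop face. Tile within 3 mm of the lip, stop reads over 0.122 m, knob past 1.2 rad, cork within 45 mm of the saucer's centre (all of step 3 and horizontal distance between cork and saucer below 0.045 m and z of cork in the frame of saucer between 0 and 0.028 m and contact force between each of cork, straightedge and the fingers below 0.05 N and x of straightedge in the frame of tile between -0.0745 and -0.0705 m and angle between the x axis of straightedge and the y axis of tile, either way round below 0.02 rad and y of straightedge in the frame of stop_face between -0.094 and -0.087 m and z of straightedge in the frame of board below 0.018 m and angle between straightedge's own z axis and vertical below 0.05 rad and linear speed of straightedge below 0.01 m/s).
It fails at once if the clamp is tightened (past 0.8 rad) while the stop is more than 5 mm short of home (value of joint clamp above 0.8 rad and value of joint stop below 0.12 m).
It fails at once if the saucer is pushed more than 50 mm (distance of saucer from where it was at the start of the episode above 0.05 m).
It fails at once if a bystander (rib, calipers, brush or jar) is moved more than 30 mm (distance of any of rib, calipers, brush, jar from where it was at the start of the episode above 0.03 m).
It also fails if it takes over 72 s, if anything falls off the work surface, if the arm or the gripper's body presses on something with over 40 N, if the wrist force passes 120 N, or if a joint passes its speed limit or range.

## Working session

There is one attempt and no reset: what is moved stays moved. The work goes in short steps, each a Python script; the robot and the scene stay as the last script left them, time stands still between calls to the robot, and variables do not carry over. Pictures are saved under pics/ and viewed, at most 10 in all, crops included, and the job is handed in when it is done.

```bash
mkdir -p pics; python3 - <<'E'
from rig import *
import cv2,numpy as np
for n in ["scene","top"]:
    im=camera(n); cv2.imwrite(f"pics/{n}0.png",im[:,:,::-1])
    p=camera_params(n); print(n,p)
    for t in ["board","stop_face","clamp_grip","tile","straightedge","cork","saucer","rib","calipers","brush","jar"]:
        print(t,[(np.round(d["pixel"],1).tolist(),round(d["p"],2)) for d in tip_of(n,t)[:2]],[(np.round(d["pixel"],1).tolist(),round(d["p"],2)) for d in boxes_of(n,t)[:2]])
print(camera_params("wrist"),monitor.current_clock(),monitor.current_tcp_rot())
E
```

```text
scene {'fov_y': 46.27760110174158, 'cx': 255.42324725059586, 'cy': 198.5135703801804, 'R': array([[ 0.09155288,  0.99555805,  0.02196008],
       [ 0.6523162 , -0.04329635, -0.75670933],
       [-0.75239727,  0.08360383, -0.65338254]]), 't': array([ 0.05786865, -0.33634366,  1.82439295])}
board [([288.8, 203.5], 0.6)] [([297.6, 202.3], 0.86), ([333.6, 199.9], 0.2)]
stop_face [([318.6, 186.3], 0.96)] [([333.7, 202.3], 0.58)]
clamp_grip [([337.2, 196.0], 0.47)] [([337.5, 198.2], 0.49)]
tile [([267.9, 208.5], 0.74)] [([264.6, 207.0], 0.56), ([338.5, 200.0], 0.41)]
straightedge [([397.3, 191.1], 0.72)] [([396.0, 194.0], 0.7)]
cork [([259.2, 188.9], 0.55)] [([259.1, 183.2], 0.56), ([298.3, 202.5], 0.37)]
saucer [([181.5, 190.7], 0.63)] [([180.5, 188.6], 0.86), ([332.1, 201.7], 0.63)]
rib [([302.0, 262.3], 0.72), ([179.8, 192.1], 0.67)] [([304.4, 260.4], 0.82)]
calipers [([177.6, 243.3], 0.53)] [([190.5, 254.0], 0.66)]
brush [([118.1, 200.5], 0.69)] [([120.5, 205.3], 0.9)]
jar [([406.2, 239.8], 0.69)] [([408.3, 230.5], 0.82), ([179.2, 188.1], 0.55)]
top {'fov_y': 44.05003392154042, 'cx': 2
[... 708 characters left out ...]
alipers [([317.9, 183.2], 0.65)] [([329.0, 169.9], 0.54), ([131.6, 171.2], 0.3)]
brush [([372.1, 237.3], 0.7)] [([370.3, 232.9], 0.81), ([184.4, 199.0], 0.3)]
jar [([135.6, 173.4], 0.68)] [([135.3, 171.0], 0.53)]
{'fov_y': 58.11752916454715, 'cx': 257.3827846670718, 'cy': 191.51823586728784, 'hand_eye': array([[ 2.73286116e-05, -9.62890210e-01, -2.69893393e-01,
         7.35808415e-02],
       [ 9.99999998e-01,  4.35936640e-05, -5.42706901e-05,
         3.17881156e-04],
       [ 6.40223580e-05, -2.69893391e-01,  9.62890208e-01,
        -1.62973013e-01],
       [ 0.00000000e+00,  0.00000000e+00,  0.00000000e+00,
         1.00000000e+00]])} 2.3 [-6.53073399e-01 -3.07294583e+00  1.37156830e-04]
```

```bash
cat > h.py <<'E'
from rig import *
import cv2,numpy as np
from scipy.spatial.transform import Rotation as Rt
def K(p):
    f=192/np.tan(np.radians(p["fov_y"]/2)); return f
def pose(n):
    p=camera_params(n)
    if n=="wrist":
        pos=np.array(monitor.current_position()); R=Rt.from_rotvec(monitor.current_tcp_rot()).as_matrix()
        T=np.eye(4);T[:3,:3]=R;T[:3,3]=pos; W=T@p["hand_eye"]
        return W[:3,:3].T, -W[:3,:3].T@W[:3,3]
    return p["R"],p["t"]
def bp(n,px,z,Rtt=None):
    p=camera_params(n);R,t=Rtt or pose(n);f=K(p)
    d=R.T@np.array([(px[0]-p["cx"])/f,(px[1]-p["cy"])/f,1]); c=-R.T@t
    return c+d*(z-c[2])/d[2]
def proj(n,X,Rtt=None):
    p=camera_params(n);R,t=Rtt or pose(n);f=K(p);c=R@np.asarray(X,float)+t
    return np.array([p["cx"]+f*c[0]/c[2],p["cy"]+f*c[1]/c[2]])
def down(yaw): # tool x axis at yaw in world, z down
    c,s=np.cos(yaw),np.sin(yaw)
    return Rt.from_matrix(np.array([[c,s,0],[s,-c,0],[0,0,-1.]])).as_rotvec()
E
python3 - <<'E'
from h import *
pts={"board":([288.8,203.5],[230,222.7],0),"stop_face":([318.6,186.3],[193.6,237],.015),"clamp_grip":([337.2,196],[183.9,201.9],.07),"tile":([267.9,208.5],[243.9,213],.015),"straightedge":([397.3,191.1],[128.9,224.6],0),"cork":([259.2,188.9],[247.9,241.7],.015),"saucer":([181.5,190.7],[323.6,244.3],0),"rib":([302,262.3],[224.9,154.8],0),"cal":([177.6,243.3],[317.9,183.2],0),"jar":([406.2,239.8],[135.6,173.4],0),"brush":([118.1,200.5],[372.1,237.3],0)}
for k,(a,b,z) in pts.items(): print(k,bp("scene",a,z).round(4),bp("top",b,z).round(4))
print(Rt.from_rotvec(monitor.current_tcp_rot()).as_matrix().round(3))
a=cv2.imread("pics/scene0.png")[130:310,70:470];b=cv2.imread("pics/top0.png")[110:290,90:420]
cv2.imwrite("pics/a.png",cv2.resize(a,(800,360),interpolation=cv2.INTER_CUBIC));cv2.imwrite("pics/b.png",cv2.resize(b,(792,432),interpolation=cv2.INTER_CUBIC))
E
```

```text
board [ 0.5396 -0.0019  0.    ] [ 0.5326 -0.0214  0.    ]
stop_face [0.479  0.1041 0.015 ] [0.4799 0.1051 0.015 ]
clamp_grip [0.594  0.1312 0.07  ] [0.5989 0.1348 0.07  ]
tile [ 0.5751 -0.073   0.015 ] [ 0.567  -0.0705  0.015 ]
straightedge [ 0.5024  0.3641 -0.    ] [0.5207 0.3376 0.    ]
cork [ 0.4796 -0.0903  0.015 ] [ 0.4661 -0.0861  0.015 ]
saucer [ 0.4543 -0.3402  0.    ] [ 0.4606 -0.355   0.    ]
rib [ 0.7841 -0.0017  0.    ] [0.7769 0.0015 0.    ]
cal [ 0.6881 -0.3437 -0.    ] [ 0.6788 -0.3343  0.    ]
jar [0.7209 0.3166 0.    ] [0.7045 0.3204 0.    ]
brush [ 0.4896 -0.5364  0.    ] [ 0.4878 -0.5277  0.    ]
[[-0.914  0.407 -0.   ]
 [ 0.407  0.914 -0.   ]
 [-0.    -0.    -1.   ]]
```

View pics/b.png

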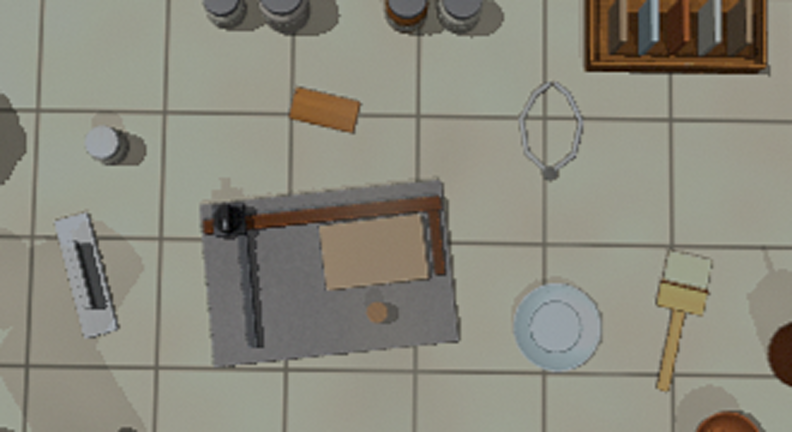

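View pics/a.png

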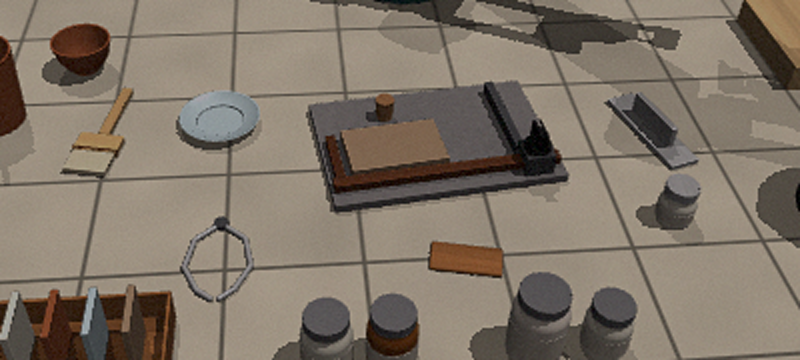

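```bash
python3 - <<'E'
from h import *
arm.goto([0.52,-0.02,0.33],down(0.09+np.pi) if kin.inverse_kinematics([0.52,-0.02,0.33],down(0.09+np.pi)) is not None else down(.09))
arm.sleep(.2)
P=pose("wrist"); np.savez("P1.npz",R=P[0],t=P[1]); im=camera("wrist"); cv2.imwrite("pics/w1.png",im[:,:,::-1])
for t,z in [("board",0),("stop_face",.015),("clamp_grip",.07),("tile",.015),("cork",.015),("cork",.033),("saucer",0),("straightedge",0)]:
    f=(boxes_of if z==.033 else tip_of)("wrist",t)
    print(t,[(np.round(d["pixel"],1).tolist(),round(d["p"],2),bp("wrist",d["pixel"],z,P).round(4).tolist()) for d in f[:2]])
print(monitor.current_clock(),monitor.current_position(),monitor.current_joint_pos())
cv2.imwrite("pics/w1b.png",cv2.resize(im[:,:,::-1],(800,600),interpolation=cv2.INTER_CUBIC))
E
```

```text
board [([263.4, 155.7], 0.68, [0.5302, -0.0096, 0.0]), ([507.9, 173.0], 0.55, [0.5232, 0.3481, 0.0])]
stop_face [([345.2, 123.5], 0.93, [0.4736, 0.0965, 0.015])]
clamp_grip [([372.1, 232.1], 0.76, [0.6063, 0.14, 0.07]), ([212.0, 176.3], 0.28, [0.5502, -0.0737, 0.07])]
tile [([214.7, 176.5], 0.64, [0.5636, -0.0761, 0.015])]
cork [([216.9, 111.1], 0.62, [0.473, -0.0784, 0.015])]
cork [([211.3, 112.2], 0.71, [0.474, -0.0836, 0.033]), ([369.8, 221.1], 0.53, [0.604, 0.1482, 0.033])]
saucer [([23.4, 82.1], 0.61, [0.4593, -0.3445, 0.0]), ([508.3, 173.7], 0.24, [0.5242, 0.349, 0.0])]
straightedge [([507.5, 171.4], 0.78, [0.5209, 0.3469, 0.0])]
5.2333 [ 0.51999679 -0.0200221   0.33001875] [-1.71263009e-01  1.59226956e-01  1.52010126e+00 -2.02706462e-05
  1.46222942e+00 -1.83200294e+00]
```

View pics/w1b.png

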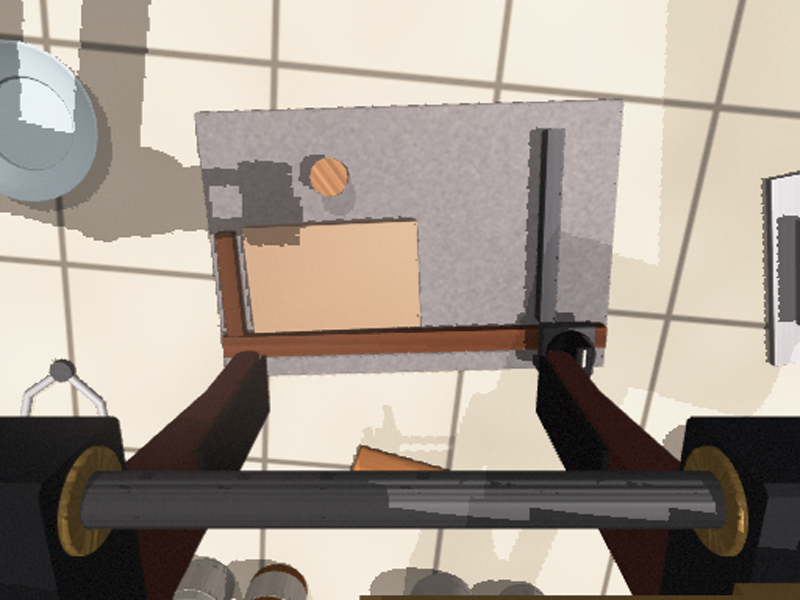

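```bash
python3 - <<'E'
from h import *
d=np.load("P1.npz");P=(d["R"],d["t"])
def q(x,y,z): return bp("wrist",((x+.5)/1.5625-.5,(y+.5)/1.5625-.5),z,P)
for n,x,y,z in [("bFR",195,113,.015),("bFL",622,99,.015),("bBL",602,368,.015),("bBR",226,376,.015),("tFR",243,227,.033),("tFL",416,219,.033),("tBL",421,326,.033),("barFR",545,129,.037),("barFL",551,129,.037),("barBR",541,320,.037),("cork",329,176.5,.051)]:
    print(n,q(x,y,z).round(4))
a,b,c,e=[q(*v,.015)[:2] for v in [(195,113),(622,99),(602,368),(226,376)]]
print((b-a),(c-e),np.linalg.norm(b-a),np.linalg.norm(c-b),np.linalg.norm(a-e),(a+b+c+e)/4, np.arctan2(-(b-a)[0],(b-a)[1]), np.arctan2((a-e)[1]*-1,(e-a)[0]))
E
```

```text
bFR [ 0.4343 -0.2017  0.015 ]
bFL [0.3909 0.1525 0.015 ]
bBL [0.6304 0.1818 0.015 ]
bBR [ 0.6712 -0.1751  0.015 ]
tFR [ 0.5235 -0.1554  0.033 ]
tFL [ 0.5034 -0.0092  0.033 ]
tBL [0.5982 0.0046 0.033 ]
barFR [0.4215 0.0871 0.037 ]
barFL [0.4211 0.0919 0.037 ]
barBR [0.5816 0.1097 0.037 ]
cork [ 0.4738 -0.0824  0.051 ]
[-0.04336856  0.35417199] [-0.04081343  0.35682098] 0.35681736704810413 0.24124706529889225 0.2384009547938282 [ 0.53168212 -0.01061472] 0.12184400888871526 0.11178751622744658
```

```bash
python3 - <<'E'
from h import *
Q=down(.118+np.pi)
c=np.array([.4738,-.0824]); 
arm.goto([*c,.09],Q); arm.move_straight([*c,.027],speed=.12)
arm.close_gripper(); print("w",monitor.current_gripper_width(),monitor.current_grip_force())
arm.move_straight([*c,.11],speed=.2)
s=np.array([.458,-.347])
arm.goto([*s,.11],Q)
print(arm.move_straight([*s,.022],speed=.08,until_force=3),monitor.current_position(),monitor.current_gripper_width())
arm.let_go(); arm.move_straight([*s,.12],speed=.2)
k=np.array([.604,.136])
arm.goto([.56,-.13,.30],Q)
P=pose("wrist"); im=camera("wrist"); cv2.imwrite("pics/w2.png",cv2.resize(im[:,:,::-1],(800,600)))
for t,z in [("cork",.04),("saucer",.0)]: print(t,[(d["pixel"],d["p"],bp("wrist",d["pixel"],z,P)) for d in boxes_of("wrist",t)[:2]])
print(monitor.current_clock())
E
```

```text
w 0.33281440851620636 29.99983672052622
False [ 0.45834359 -0.34734135  0.02248581] 0.3311994730827711
cork [([83.6, 47.9], 0.7, array([ 0.45785231, -0.34098619,  0.04      ]))]
saucer [([92.5, 43.5], 0.72, array([ 0.44871635, -0.34910536,  0.        ]))]
13.6417
```

View pics/w2.png

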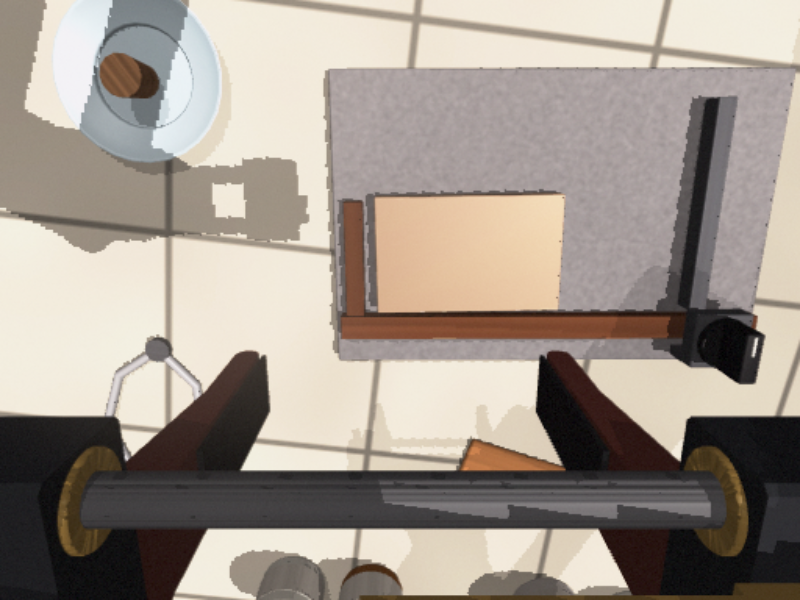

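```bash
python3 - <<'E'
from h import *
Q=down(.118+np.pi)
arm.goto([.66,.136,.22],Q); arm.sleep(.1)
P=pose("wrist"); np.savez("P3.npz",R=P[0],t=P[1]); im=camera("wrist"); cv2.imwrite("pics/w3.png",cv2.resize(im[:,:,::-1],(800,600)))
for t,z in [("clamp_grip",.07)]: print(t,[(d["pixel"],d["p"],bp("wrist",d["pixel"],z,P)) for d in tip_of("wrist",t)[:2]])
print(monitor.current_clock())
for z in (.06,.07,.08):
  print(z,bp("scene",[337.2,196],z),bp("top",[183.9,201.9],z), bp("wrist",tip_of("wrist","clamp_grip")[0]["pixel"],z,P))
E
```

```text
clamp_grip [([262.2, 112.5], 0.71, array([0.60213471, 0.13181818, 0.07      ]))]
14.975
0.06 [0.58254768 0.13528761 0.06      ] [0.59972948 0.13618102 0.06      ] [0.60261077 0.13200388 0.06      ]
0.07 [0.59400828 0.13117929 0.07      ] [0.59894388 0.134786   0.07      ] [0.60213471 0.13181818 0.07      ]
0.08 [0.60546888 0.12707097 0.08      ] [0.59815828 0.13339098 0.08      ] [0.60165866 0.13163248 0.08      ]
```

View pics/w3.png

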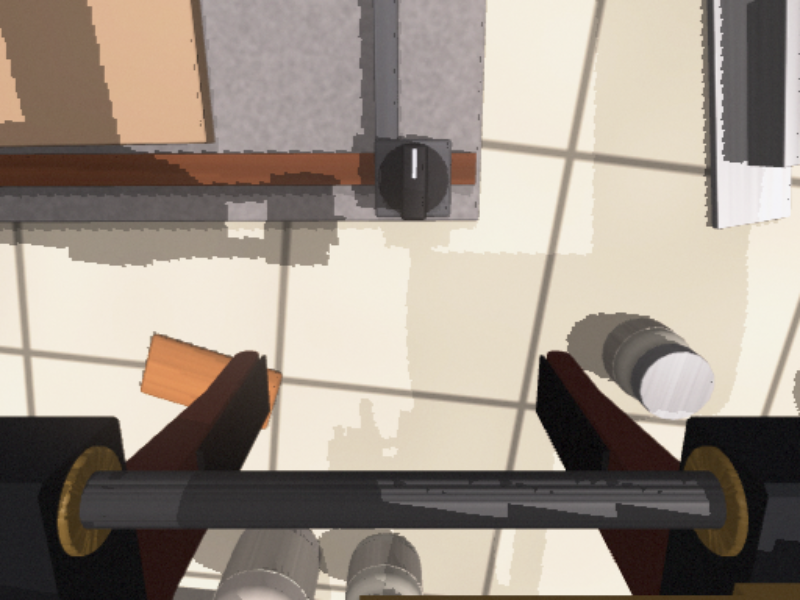

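```bash
python3 - <<'E'
from h import *
Q=down(.118+np.pi)
k=np.array([.604,.134])
arm.goto([*k,.13],Q)
print(arm.move_straight([*k,.062],speed=.1,until_force=5),monitor.current_position())
arm.close_gripper(); w=monitor.current_gripper_width(); print("w",w,monitor.current_grip_force(),monitor.current_force())
if .12<w<.22:
    p=np.array(monitor.current_position()); u=np.array([np.sin(.118),-np.cos(.118),0])
    print(arm.move_straight(p+u*.095,speed=.06,until_force=25),monitor.current_position(),monitor.current_force())
    print(arm.move_straight(p+u*.14,speed=.03,until_force=14))
    q=np.array(monitor.current_position()); print((q-p)@u,q,monitor.current_force(),monitor.current_wrist_torque())
print(monitor.current_clock())
E
```

```text
False [0.60475685 0.13405073 0.06257991]
w 0.15617913391023855 29.97943013906479 [-0.17483329 -1.28087429  0.84930084]
False [0.61523501 0.04072804 0.0619852 ] [ 0.67304502  5.91506128 -0.05673724]
True
0.11652772260622056 [0.61787666 0.01813161 0.06196532] [-0.46584323  2.89795439  4.08661483] [0.27597978 0.00326196 0.02737678]
20.2167
```

```bash
python3 - <<'E'
from h import *
u=np.array([np.sin(.118),-np.cos(.118),0])
q=np.array(monitor.current_position())
print(arm.move_straight(q+u*.012,speed=.02,until_force=22))
r=np.array(monitor.current_position()); print((r-q)@u,r,monitor.current_force(),monitor.current_clock())
im=camera("wrist"); cv2.imwrite("pics/w4.png",cv2.resize(im[:,:,::-1],(800,600)))
E
```

```text
True
5.7842158414346487e-05 [0.61790307 0.01807649 0.06198186] [-1.06447092  2.3978592   3.85385741] 20.5917
```

View pics/w4.png

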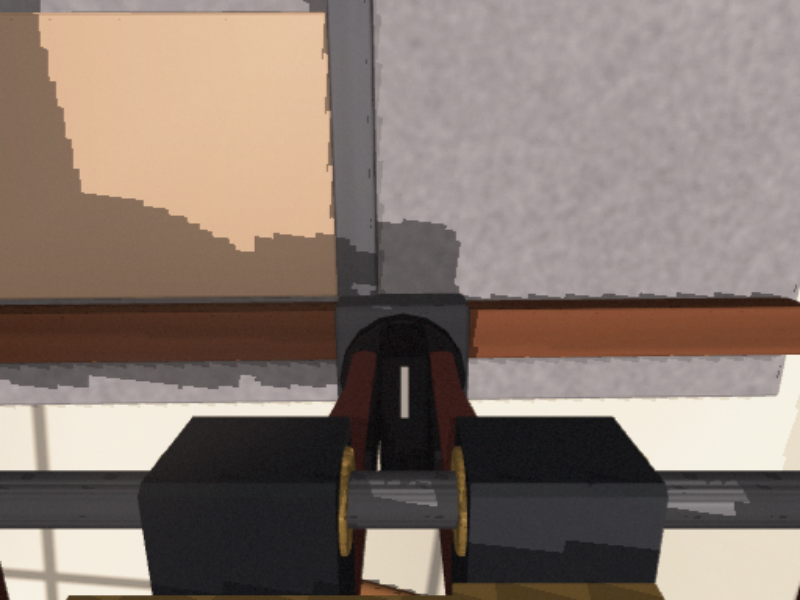

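```bash
python3 - <<'E'
from h import *
p=np.array(monitor.current_position())
for a in (.5,1.0,1.5):
    arm.goto(p,down(.118+np.pi-a)); print(a,monitor.current_position(),monitor.current_force(),monitor.current_wrist_torque(),monitor.current_joint_pos()[5])
arm.sleep(.3); arm.let_go(); arm.move_straight([p[0],p[1],.15],speed=.2)
yaw=.24; s=np.array([.519,.344])
y=yaw+np.pi
arm.goto([*(s+.07*np.array([np.cos(yaw),np.sin(yaw)])),.24],down(y)); arm.sleep(.1)
P=pose("wrist"); np.savez("P5.npz",R=P[0],t=P[1]); im=camera("wrist"); cv2.imwrite("pics/w5.png",cv2.resize(im[:,:,::-1],(800,600)))
for d in tip_of("wrist","straightedge")[:2]: print(d["pixel"],d["p"],bp("wrist",d["pixel"],0,P))
print(monitor.current_clock())
E
```

```text
0.5 [0.61788542 0.01814009 0.06197531] [-0.37840072  1.95163534  2.54684356] [ 0.30859275 -0.01492841 -0.01796806] -1.2741084536274865
1.0 [0.6179158  0.01809962 0.06198971] [0.03045282 1.76673073 2.66532895] [ 0.35815253  0.02788037 -0.08620529] -0.775255786600855
1.5 [0.61790457 0.01811415 0.06198189] [-0.61214417  1.94398858  2.23030743] [ 0.29305167  0.05438153 -0.06633397] -0.27565438163731026
[261.3, 101.5] 0.7 [0.52171421 0.34779685 0.        ]
25.9333
```

View pics/w5.png

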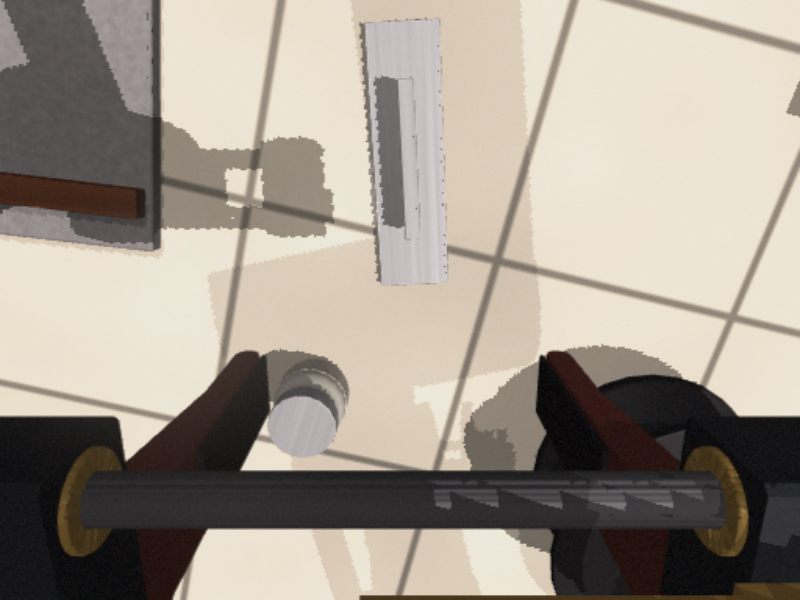

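```bash
python3 - <<'E'
from h import *
d=np.load("P5.npz");P=(d["R"],d["t"])
C=[bp("wrist",((x+.5)/1.5625-.5,(y+.5)/1.5625-.5),.008,P)[:2] for x,y in [(361,23),(440,18),(447,284),(380,284)]]
a,b,c,e=C; print(np.mean(C,0),[np.linalg.norm(v) for v in (b-a,c-b,e-c,a-e)],[np.arctan2(*(v[::-1])) for v in (c-b,e-a)])
T=[bp("wrist",((x+.5)/1.5625-.5,(y+.5)/1.5625-.5),.045,P)[:2] for x,y in [(401,78),(412,77),(418,239),(405,239)]]
a,b,c,e=T; print(np.mean(T,0),[np.linalg.norm(v) for v in (b-a,c-b)],[np.arctan2(*(v[::-1])) for v in (c-b,e-a)])
arm.goto([.525,-.09,.24],down(.118+np.pi)); arm.sleep(.2)
P=pose("wrist"); np.savez("P6.npz",R=P[0],t=P[1]); im=camera("wrist")
cv2.imwrite("pics/w6.png",im[:,:,::-1]);cv2.imwrite("pics/w6b.png",cv2.resize(im[:288,64:448,::-1],(800,600),interpolation=cv2.INTER_CUBIC))
for t in ("tile","stop_face"):
  for d in tip_of("wrist",t)[:1]: print(t,d["pixel"],d["p"],bp("wrist",d["pixel"],.015,P))
print(monitor.current_clock())
E
```

```text
[0.52292979 0.34715687] [np.float64(0.05243458126447895), np.float64(0.18150853368042535), np.float64(0.050385031346017524), np.float64(0.17863122979770613)] [np.float64(0.285408368439337), np.float64(0.2971867259339085)]
[0.52251007 0.34787754] [np.float64(0.006801967182264541), np.float64(0.1005765925600517)] [np.float64(0.282231719736589), np.float64(0.2636783171781754)]
tile [253.4, 192.8] 0.77 [ 0.56245072 -0.08936574  0.015     ]
stop_face [324.0, 135.3] 0.72 [ 0.48687258 -0.01893391  0.015     ]
27.95
```

View pics/w6b.png

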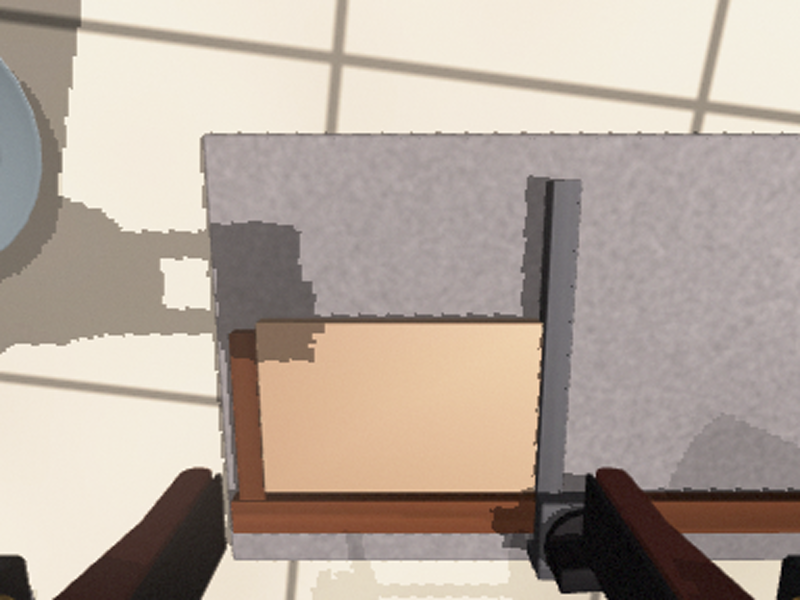

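```bash
python3 - <<'E'
from h import *
d=np.load("P6.npz");P=(d["R"],d["t"])
th=.118;ex=np.array([np.cos(th),np.sin(th)]);ey=np.array([-np.sin(th),np.cos(th)])
q=lambda x,y,z: bp("wrist",((x+.5)/2.0833-.5+64,(y+.5)/2.0833-.5),z,P)[:2]
o=np.array([.5317,-.0106])
for n,x,y,z in [("tFR",257,321,.033),("tFL",543,321,.033),("faceF",553,181,.037),("faceM",549,320,.037),("faceBot",546,181,.015),("bFR",204,134,.015),("bF",700,133,.015)]:
    w=q(x,y,z);print(n,w.round(4),((w-o)@ex).round(4),((w-o)@ey).round(4))
s=np.array([.5227,.3475]); yaw=.285; Q=down(yaw+np.pi)
arm.goto([*s,.10],Q); print(arm.move_straight([*s,.0235],speed=.1,until_force=6))
arm.close_gripper(); print(monitor.current_gripper_width(),monitor.current_position(),monitor.current_force())
arm.move_straight([*s,.13],speed=.15); print(monitor.current_gripper_width(),monitor.current_force(),monitor.current_clock())
E
```

```text
tFR [ 0.5224 -0.1658] -0.0275 -0.1531
tFL [ 0.5048 -0.0188] -0.0277 -0.005
faceF [ 0.4359 -0.0266] -0.097 -0.0046
faceM [ 0.5034 -0.0167] -0.0289 -0.0027
faceBot [ 0.4354 -0.0259] -0.0974 -0.0038
bFR [ 0.4335 -0.202 ] -0.12 -0.1785
bF [0.4031 0.0477] -0.1208 0.073
False
0.11213441269287519 [0.52269832 0.34750753 0.02347695] [-0.46529256  0.87087666  0.52372316]
0.11533345708149992 [ 0.36496825 -0.42207028 -2.71719728] 32.5833
```

```bash
python3 - <<'E'
from h import *
th=.118;ex=np.array([np.cos(th),np.sin(th)]);ey=np.array([-np.sin(th),np.cos(th)]);o=np.array([.5317,-.0106])
W=lambda x,y,z: np.array([*(o+x*ex+y*ey),z])
B=lambda: ((np.array(monitor.current_position())[:2]-o)@np.array([ex,ey]).T).round(4)
Q=down(th+np.pi/2)
arm.goto(W(-.064,-.100,.13),Q)
arm.move_straight(W(-.064,-.100,.052),speed=.12)
print(arm.move_straight(W(-.064,-.100,.034),speed=.03,until_force=3),monitor.current_position(),monitor.current_force(),monitor.current_gripper_width())
z=monitor.current_position()[2]+.0003
print(arm.move_straight(W(-.064,-.086,z),speed=.03,until_force=6),B(),monitor.current_force())
y=B()[1]-.0006
arm.move_straight(W(-.064,y,z),speed=.03)
print(arm.move_straight(W(-.044,y,z),speed=.03,until_force=7),B(),monitor.current_force(),monitor.current_wrist_torque(),monitor.current_clock())
E
```

```text
True [ 0.48018148 -0.11762376  0.03794604] [ 0.76479941 -0.79902283  1.69450589] 0.11097173658628728
True [-0.0639 -0.0926] [-0.3856159   2.1461446   4.05190333]
True [-0.0497 -0.0931] [-0.19195487 -0.4856814   3.88110943] [-0.02015107 -0.25284353  0.03971445] 36.7
```

```bash
python3 - <<'E'
from h import *
th=.118
p=np.array(monitor.current_position()); arm.let_go(); arm.move_straight([p[0],p[1],.13],speed=.15)
arm.goto([.525,-.09,.24],down(th+np.pi)); arm.sleep(.2)
P=pose("wrist"); np.savez("P7.npz",R=P[0],t=P[1]); im=camera("wrist")
cv2.imwrite("pics/w7.png",im[:,:,::-1]);cv2.imwrite("pics/w7b.png",cv2.resize(im[:288,64:448,::-1],(800,600),interpolation=cv2.INTER_CUBIC))
print(monitor.current_clock(),monitor.current_force())
E
```

```text
40.3333 [-0.32557508  0.22391601 -0.52869302]
```

View pics/w7b.png

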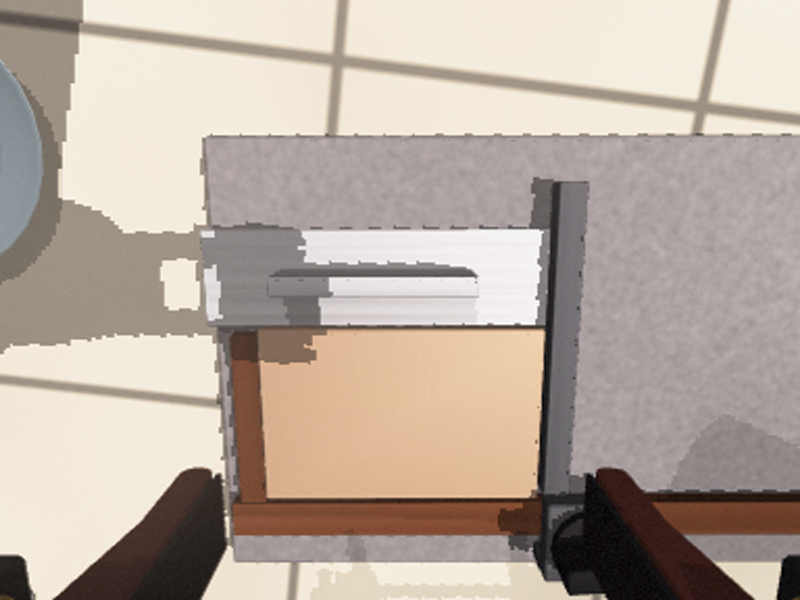

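```bash
python3 - <<'E'
from h import *
a=cv2.imread("pics/w6.png");b=cv2.imread("pics/w7.png")
A=np.load("P6.npz");B=np.load("P7.npz");print(np.abs(A["R"]-B["R"]).max(),A["t"]-B["t"])
pa=(A["R"],A["t"]);pb=(B["R"],B["t"])
g=[cv2.cvtColor(i,cv2.COLOR_BGR2GRAY).astype(np.float32) for i in (a,b)]
def sh(n,x0,x1,y0,y1):
    m=8; T=g[0][y0:y1,x0:x1]; R=cv2.matchTemplate(g[1][y0-m:y1+m,x0-m:x1+m],T,cv2.TM_CCOEFF_NORMED)
    _,v,_,l=cv2.minMaxLoc(R)
    def sub(c): return 0.5*(c[0]-c[2])/(c[0]-2*c[1]+c[2])
    x,y=l; sx=sub(R[y,x-1:x+2]) if 0<x<16 else 0; sy=sub(R[y-1:y+2,x]) if 0<y<16 else 0
    print(n,round(v,2),round(x-m+sx,2),round(y-m+sy,2))
c=lambda x0,x1,y0,y1:(int(64+x0/2.083),int(64+x1/2.083),int(y0/2.083),int(y1/2.083))
sh("barfront",*c(525,610,165,215)); sh("barlow",*c(525,600,340,460)); sh("knob",*c(530,585,485,560))
sh("boardcorner",*c(190,240,115,165)); sh("frontedge/gridR",*c(680,740,60,160)); sh("lip bottom",*c(225,290,480,545)); sh("saucer",*c(10,60,150,260))
sh("boardBL",*c(225,290,520,570)); sh("railright",*c(650,760,480,540))
im=cv2.hconcat([cv2.resize(i[140:270,150:345],(400,267),interpolation=cv2.INTER_CUBIC) for i in (a,b)])
cv2.imwrite("pics/cmp.png",im)
E
```

```text
0.0018169378944394299 [ 0.00037452 -0.00060814 -0.00024043]
barfront 0.97 3.13 0.93
barlow 0.91 1.26 5.63
knob 0.88 2.62 0.87
boardcorner 0.97 0.66 0.96
frontedge/gridR 0.96 0.35 0.55
lip bottom 0.86 0.82 2.04
saucer 0.97 -0.12 1.48
boardBL 0.96 0.46 1.0
railright 0.97 1.05 0.66
```

```bash
python3 - <<'E'
from h import *
th=.118;ex=np.array([np.cos(th),np.sin(th)]);ey=np.array([-np.sin(th),np.cos(th)]);o=np.array([.5317,-.0106])
W=lambda x,y,z: np.array([*(o+x*ex+y*ey),z])
B=lambda: ((np.array(monitor.current_position())[:2]-o)@np.array([ex,ey]).T).round(4)
Q=down(th+np.pi/2)
arm.close_gripper(); arm.goto(W(-.03,.045,.10),Q)
print(arm.move_straight(W(-.03,.045,.022),speed=.1,until_force=5))
print(arm.move_straight(W(-.03,.005,.022),speed=.02,until_force=3),B())
print(arm.move_straight(W(-.03,.005,.022),speed=.02,until_force=20),B(),monitor.current_force())
arm.move_straight(W(-.03,.045,.022),speed=.1);arm.move_straight(W(-.03,.045,.10),speed=.2); arm.let_go()
arm.goto([.525,-.09,.24],down(th+np.pi)); arm.sleep(.2)
P=pose("wrist"); np.savez("P8.npz",R=P[0],t=P[1]); im=camera("wrist"); cv2.imwrite("pics/w8.png",im[:,:,::-1])
cv2.imwrite("pics/w8b.png",cv2.resize(im[100:292,100:356,::-1],(800,600),interpolation=cv2.INTER_CUBIC))
g=[cv2.cvtColor(cv2.imread(f"pics/{n}.png"),cv2.COLOR_BGR2GRAY) for n in ("w6","w8")]
def sh(n,x0,x1,y0,y1):
    m=8;x0,x1,y0,y1=(int(64+x0/2.083),int(64+x1/2.083),int(y0/2.083),int(y1/2.083))
    R=cv2.matchTemplate(g[1][y0-m:y1+m,x0-m:x1+m],g[0][y0:y1,x0:x1],cv2.TM_CCOEFF_NORMED)
    _,v,_,(x,y)=cv2.minMaxLoc(R); s=lambda c:.5*(c[0]-c[2])/(c[0]-2*c[1]+c[2])
    print(n,round(v,2),round(x-m+s(R[y,x-1:x+2].astype(float)),2),y-m)
sh("bar",525,610,165,215);sh("knob",530,585,485,560);sh("corner",190,240,115,165);sh("grid",680,740,60,160);sh("rail",650,760,480,540)
print(monitor.current_clock())
E
```

```text
False
True [-0.0303  0.0229]
True [-0.0308  0.0206] [0.02169783 2.39422296 3.13180405]
bar 0.98 0.22 1
knob 0.94 0.31 1
corner 0.97 0.3 1
grid 0.97 0.19 0
rail 0.96 1.04 1
49.9333
```

View pics/w8b.png

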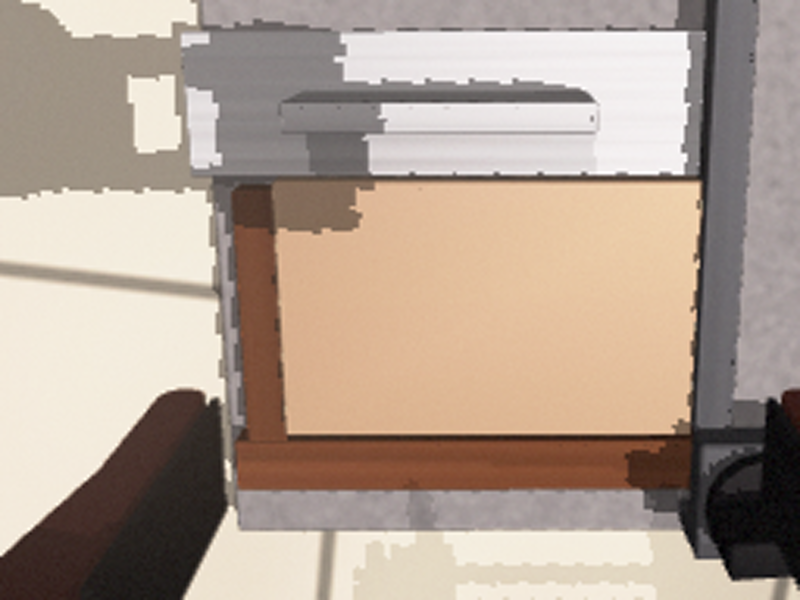

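```bash
python3 - <<'E'
from h import *
d=np.load("P8.npz");P=(d["R"],d["t"])
th=.118;ex=np.array([np.cos(th),np.sin(th)]);ey=np.array([-np.sin(th),np.cos(th)]);o=np.array([.5317,-.0106])
for n,x,y,z in [("bladeBackL",698,177,.023),("bladeBackR",195,177,.023),("bladeFrontL",704,30,.023),("bladeFrontR",182,33,.023),("tileL",700,181,.033),("tileR",280,181,.033),("bar",708,30,.037),("endFrontL",704,35,.023)]:
    w=bp("wrist",((x+.5)/3.125-.5+100,(y+.5)/3.125-.5+100),z,P)[:2]-o;print(n,(w@ex).round(4),(w@ey).round(4))
E
```

```text
bladeBackL -0.0239 -0.0048
bladeBackR -0.0239 -0.1833
bladeFrontL -0.0747 -0.0053
bladeFrontR -0.0737 -0.1841
tileL -0.0243 -0.0059
tileR -0.0243 -0.1512
bar -0.0753 -0.0067
endFrontL -0.0731 -0.0052
```

```bash
python3 -c "
from rig import *
print(close_job(),monitor.current_clock())"
```

```text
the job is handed in; nothing more can be done
the job is handed in; nothing more can be done
```

I handed the job in at about 50 s of the 72 s allowed, and it gave no pass/fail verdict. The cork stands in the saucer, the stop and tile are home, the knob was turned to about 1.5 rad, and the straightedge lies flush to the tile (under 1 mm) and up against the stop. Seating the straightedge pushed the stop back about 2.5 mm after locking, so I pushed it home again and a last picture confirmed it. The knob angle is the commanded turn, not a reading.

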